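Lock the steriliser lid with one turn of its hand wheel

ROBOT

A 6-joint arm with a two-finger parallel gripper is mounted at the origin on the work surface. World frame = base frame: x ahead of the robot, y to its left, z up, the work surface at z = 0. Lengths are in m, angles in rad, forces in N, time in s.
With the tool pointing down it reaches from about 0.35 to 0.925 m from the base axis. Payload 6.4 kg.
Tool frame: the origin (TCP) lies at the very end of the fingers, on their centre line; the grasp point (between the pads) lies 19 mm behind it; z points along the fingers, x is the direction in which the jaws open and shut, and the axes are right-handed (so a half turn about z gives the same grasp; the last joint's range is limited). The gripper opens to 94 mm and grips with 3 to 60 N. Pads are 16 mm wide; open, the fingers measure 119 mm over their backs; the gripper's body (75 mm by 177 mm) begins 78 mm behind the grasp point.
Start: joints at [-1.461, 0.245, 1.558, -0, 1.339, -0.174], TCP at [0.182, -0.624, 0.205] pointing down, gripper open.
Joint ranges: [-3.13, 3.13], [-1.02, 2.26], [0.13, 2.54], [-0.95, 4.09], [0.21, 2.88], [-2.74, 2.74]. Speed limits (rad/s): [2.57, 2.57, 3.14, 3.14, 3.14, 3.14].

INTERFACE

Orientations are given as a unit quaternion [w, x, y, z].
In Python, from workcell import monitor, cams, ticket gives the robot as it stands. The module is installed in compiled form; this text tells all that it offers.
- The arm moves only by the tool step_arm, never from a script. Its argument "motion" is a list that holds one entry, the list of rows, each a list of 6 numbers: the shift along the tool's x, y, z in units of 50 mm (1.0 is 50 mm), then the turn, a rotation vector about the tool's x, y, z in units of 0.08 rad (1.0 is 0.08 rad). A call has 1 to 10 rows; each row shifts and turns the commanded pose from where the row before left it, along the tool's axes as they then stand; what a row does not reach is not made up. A row lasts 1/10 s, in which the tool goes at most 50 mm and 8.59 degrees, less where a joint would pass 70% of its speed; a pose out of reach is approached as far as the arm can. A call with a number of a shift or a turn outside -1 to 1 is refused whole. A call with a gripper value outside its range is refused whole. "gripper" is the opening, from -1 (shut) to 1 (fully open), set as the call begins (left out, the last holds). The fingers move at their own pace and stop on an object; "force" is the grip in N (left out, the last holds). Time passes only in rows, so rows that do not move let the fingers close. It gives the time, the measured TCP pose, the force and the opening at its end, in the units of the state.
- monitor.state(): the state, without advancing time (a new reading comes with each control period).
- cams.read_camera(name): name is "scene" or "top"; returns the picture (384x512x3 uint8, red, green, blue); there is no depth.
- cams.camera_model(name): a dict with "vertical_fov" (degrees; the focal length in pixels is half the picture's height over the tangent of half this angle, whatever the lens; pixels are square), "cx", "cy" (the principal point, pixels), "dist" ([k1, k2, p1, p2, k3] as OpenCV has them; the pictures are not rectified), "xyz" and "orientation" of the camera in the world. Camera axes: x right, y down, z forward; pixel columns grow to the right and rows downward; lengths in m; the calibration is good to about 2 mm. A picture is of the moment at which its call begins. camera_model takes no time and is no camera call.
- ticket.hand_in(): hands the job in, once; it reports no verdict.
Trained networks look in the newest picture that a camera, given by its name, has taken for a name from the list of things; names that differ only in an ending like _2 or _b are one class to them, and where a whole thing is asked for, a point or a joint stands for the part that bears it (a point fixed in the world has none). Each returns a list of dicts, best first, with "conf" (0 to 1); they miss things now and then, are a little off and sometimes report something else, mostly with a low value. They report only what shows in the picture. A call takes as long as a camera call.
- cams.masks_of(camera, query): "pixels" (384x512 bool, what is visible of it) and "location" ([row, column] in pixels, amid what is visible of it).
- cams.pinpoint(camera, query): "location" ([row, column] in pixels: a listed point, or the origin of a listed thing).
The state is a dict: "time": time; "joint_positions": joint angles; "qvel": joint speeds; "joint_torque": joint torques, N m; "ee_pos": TCP position; "tool_rot": TCP orientation; "contact_force": force on the tool from outside, world axes, zero at the start; "ft_torque": the same for the moment, N m; "finger_gap": finger opening in m.
Only numpy, scipy, OpenCV 4.12 (cv2) and the standard library are available. Lean on these libraries where they do the work, as an engineer would, in place of code of your own. Each camera call takes 0.05 s, during which the arm holds its last target.

TASK

Lock the lid of the bench steriliser: with your fingertips, gently push the hand wheel round by its upright handle, clockwise as seen from above, through exactly one full turn, so that the handle stands at the index post on the lid again, then take your hand away. Do not grip the handle, never turn the wheel backwards from its starting point or well past the full turn, and leave everything standing around undisturbed.

Things in the scene. Friction and masses are not known exactly. Their poses are not given: they have to be found in the camera images.
- wheel (a joint): rotation of the hand wheel about its vertical axis, rad: 0 at the start with the handle at the index post, growing as the wheel turns clockwise seen from above, 6.28 after one full turn. It turns freely past that (no stop), takes about 2 to 3 N at the handle, and stays where it is left
- hub (a point): centre of the hand wheel, on its axis, at the level of the top of its rim, about 202 mm above the bench. The wheel lies flat: dark steel rim 164 mm across outside and 14 mm thick, three spokes, a hub nut rising 8 mm above this point; it stands on the round aluminium lid (248 mm across) of a white square bench steriliser (310 x 310 mm, its top 149 mm above the bench), whose place on the bench varies
- handle: upright black round grip, 24 mm across and 50 mm tall, free to spin on its own pin, standing on the rim at the end of one spoke, 75 mm from the wheel's axis; origin: centre of its foot, 2 mm below the top of the rim, so it reaches 48 mm above the rim
- mark (a point): tip of the index post, a small dark steel post (10 x 14 mm) fixed on the lid just outside the rim, 107 mm from the wheel's axis; its top is level with the top of the rim; the handle stands between the wheel's axis and this post at the start and after a full turn; its direction from the hub differs each time
- tube_rack: white rack 75 x 180 mm, 85 mm tall, full of capped blood tubes, standing beside the steriliser; origin: centre of its underside
- tub: white plastic tub with a wide lid, 98 mm across, 72 mm tall, beside the steriliser; origin: centre of its underside
- reagent: brown glass bottle, 60 mm across, 120 mm tall, beside the steriliser; origin: centre of its underside
- jar: small glass jar, 36 mm across, 50 mm tall, standing on a far corner of the steriliser's top, beyond the lid; origin: centre of its underside
- slide_box: small box 34 x 42 x 22 mm, on a near corner of the steriliser's top; origin: centre of its underside
- dishes: stack of three culture dishes, 52 mm across, 36 mm tall, on the other far corner of the steriliser's top; origin: centre of its underside
- timer: flat bench timer 50 x 65 x 20 mm, behind the steriliser; origin: centre of its underside

How it is judged:
By the outcome, as a careful person would: the job done as asked, in the order asked, and still so for the second after the job is handed in, with the robot touching nothing.
It also fails if it takes over 64 s, if anything falls off the work surface, if the arm or the gripper's body presses on something with over 40 N, if the wrist force passes 120 N, or if a joint passes its speed limit or range.

## Working session

There is one attempt and no reset: what is moved stays moved. The work goes in short steps, Python scripts to look and compute and a tool call to move; the robot and the scene stay as the last step left them, time stands still between calls to the robot, and variables do not carry over. Pictures are saved under pics/ and viewed, and the job is handed in when it is done.

Besides the shell and the picture viewer there is one more tool, called after ">>>" by a JSON object that holds its "api" and its "payload", one argument or row to a line. step_arm: Moves the arm, as the interface text tells. Shifts and turns lie within -1 to 1; 1 stands for 50 mm of shift or 0.08 rad of turn. Its arguments: {"type":"object","properties":{"motion":{"type":"array","items":{"type":"array","items":{"type":"array","items":{"type":"number"}}}},"gripper":{"type":"number"},"force":{"type":"number"}},"required":["motion"]}

```bash
ls; mkdir -p pics
cat > h.py <<'E'
import numpy as np, cv2
from scipy.spatial.transform import Rotation as R
from workcell import monitor, cams, ticket
def cam(n):
    m=cams.camera_model(n); f=192/np.tan(np.radians(m['vertical_fov'])/2)
    K=np.array([[f,0,m['cx']],[0,f,m['cy']],[0,0,1]]); q=m['orientation']
    return K,np.array(m['dist'],float),np.array(m['xyz']),R.from_quat([q[1],q[2],q[3],q[0]]).as_matrix()
def at_z(n,rc,z):
    K,d,p,Rm=cam(n); u=cv2.undistortPoints(np.array([[[rc[1],rc[0]]]],float),K,d)[0,0]
    v=Rm@np.array([u[0],u[1],1]); return p+v*(z-p[2])/v[2]
def proj(n,P):
    K,d,p,Rm=cam(n); c=(np.atleast_2d(P)-p)@Rm
    return cv2.projectPoints(c,np.zeros(3),np.zeros(3),K,d)[0][:,0]
def tri(obs):
    A=np.zeros((3,3));b=np.zeros(3)
    for n,rc in obs:
        K,d,p,Rm=cam(n);u=cv2.undistortPoints(np.array([[[rc[1],rc[0]]]],float),K,d)[0,0]
        v=Rm@np.array([u[0],u[1],1]);v/=np.linalg.norm(v);M=np.eye(3)-np.outer(v,v);A+=M;b+=M@p
    return np.linalg.solve(A,b)
def snap(n,name):
    im=cams.read_camera(n); cv2.imwrite('pics/'+name,im[:,:,::-1]); return im
E
python3 - <<'E'
from h import *
for n in ('scene','top'):
    snap(n,n+'0.png'); print(n,cam(n)[2])
    for q,z in (('hub',.202),('mark',.202),('handle',.2),('tube_rack',0),('tub',0),('reagent',0),('jar',.149),('slide_box',.149),('dishes',.149),('timer',0)):
        r=cams.pinpoint(n,q)
        for a in r[:2]: print(q,round(a['conf'],2),np.round(a['location'],1),np.round(at_z(n,a['location'],z),4))
s=monitor.state();print(s)
E
```

```text
pics
scene [ 1.10531052 -0.30716827  1.04298226]
hub 0.86 [194.  196.8] [ 0.5312 -0.115   0.202 ]
mark 0.71 [228.7 212.2] [ 0.6402 -0.1342  0.202 ]
handle 0.58 [215.1 209.7] [ 0.6027 -0.1193  0.2   ]
handle 0.2 [258.5 113.4] [ 0.5777 -0.362   0.2   ]
tube_rack 0.79 [204.1 282.8] [0.5771 0.13   0.    ]
tub 0.71 [295.5 142. ] [ 0.5989 -0.354   0.    ]
reagent 0.97 [259.2 117.2] [ 0.4607 -0.3668  0.    ]
jar 0.49 [222.2 264.2] [ 0.67   -0.0041  0.149 ]
slide_box 0.73 [192.9 132.8] [ 0.3926 -0.2443  0.149 ]
dishes 0.76 [262.8 174.9] [ 0.641  -0.2456  0.149 ]
dishes 0.75 [194.2 191.9] [ 0.4881 -0.1141  0.149 ]
timer 0.58 [292.8 227.5] [ 0.722  -0.1598  0.    ]
top [0.45877838 0.03783302 1.1583102 ]
hub 0.74 [261.3 397.5] [ 0.4048 -0.2276  0.202 ]
hub 0.64 [201.1 344.5] [ 0.5277 -0.1192  0.202 ]
mark 0.91 [145.1 348.6] [ 0.6459 -0.1284  0.202 ]
mark 0.7 [130.7 350. ] [ 0.6768 -0.1316  0.202 ]
handle 0.73 [165.5 345.3] [ 0.6028 -0.1215  0.2   ]
tube_rack 0.94 [185.3 230.5] [0.5793 0.1362 0.    ]
tub 0.58 [181.4 423.4] [ 0.5943 -0.3518  0.    ]
reagent 0.64 [238.1 432.9] [ 0.4519 -0.3729  0.
[... 258 characters left out ...]
    ]
{'time': 1.1, 'joint_positions': array([-1.46107019e+00,  2.45097069e-01,  1.55780978e+00, -7.41708015e-06,
        1.33868439e+00, -1.74088542e-01]), 'qvel': array([-0.00032388,  0.00047286,  0.00100363,  0.00020684, -0.00014801,
        0.00190979]), 'joint_torque': array([ 3.11181320e-04, -4.15834343e+01, -3.14878535e+01,  6.85733277e-02,
        2.89269921e-02, -4.25931376e-06]), 'ee_pos': array([ 0.18202482, -0.62400334,  0.20545186]), 'tool_rot': array([ 2.98517625e-06,  8.00006682e-01, -5.99991090e-01, -2.14842573e-06]), 'contact_force': array([ 1.33854439, -0.60658113,  0.10205467]), 'ft_torque': array([ 0.0285328 , -0.00790625, -0.01668559]), 'finger_gap': 0.09394180478532956}
```

View pics/scene0.png

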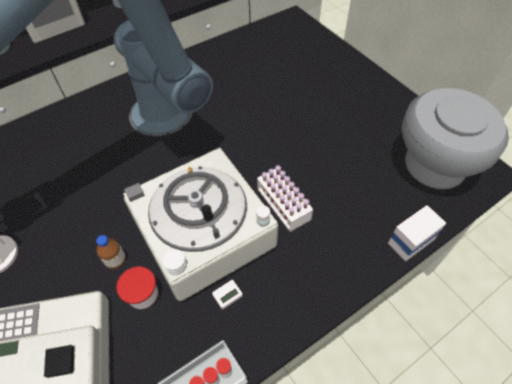

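View pics/top0.png

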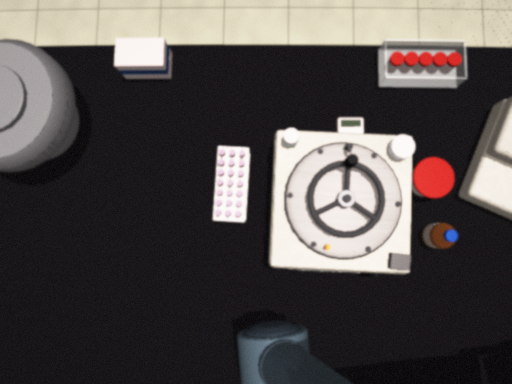

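The scene camera shows the steriliser at centre-left with the wheel hub near (194,197). In the top view the hub is near (198,346), the handle top near (160,351) and the post near (147,348). I'll refine the hub by fitting the rim.

```bash
cat >> h.py <<'E'
def rimpts(n,im,c0,z=.202):
    # radial profile in metric plane at z: dark ring between r=.062..0.082 ; find outer edge
    out=[]
    g=cv2.GaussianBlur(cv2.cvtColor(im,cv2.COLOR_RGB2GRAY),(3,3),0).astype(np.float32)
    rs=np.arange(.074,.092,.0005)
    for a in np.radians(np.arange(0,360,4)):
        P=np.c_[c0[0]+rs*np.cos(a),c0[1]+rs*np.sin(a),np.full(len(rs),z)]
        uv=proj(n,P).astype(np.float32)
        v=cv2.remap(g,uv[None,:,0],uv[None,:,1],cv2.INTER_LINEAR)[0]
        d=np.gradient(v); i=d.argmax()
        if d[i]>2 and 0<i<len(rs)-1: out.append(P[i,:2])
    return np.array(out)
def fitc(p):
    from scipy.optimize import least_squares
    return least_squares(lambda q:np.hypot(*(p-q[:2]).T)-q[2],[*p.mean(0),.082],loss='soft_l1',f_scale=.001).x
E
python3 - <<'E'
from h import *
for n in ('top','scene'):
    im=cv2.imread(f'pics/{n}0.png')[:,:,::-1]; c=np.array([.53,-.118])
    for k in range(6):
        p=rimpts(n,np.ascontiguousarray(im),c);f=fitc(p);c=f[:2]
    print(n,len(p),f)
print(tri([('top',(201.1,344.5)),('scene',(194,196.8))]), tri([('top',(145.1,348.6)),('scene',(228.7,212.2))]))
def ov(n,c,phi):
    im=cv2.imread(f'pics/{n}0.png'); t=np.linspace(0,2*np.pi,90)
    S=4;u=proj(n,np.array([[c[0],c[1],.202]]))[0]; x0,y0=int(u[0])-75,int(u[1])-70
    v=cv2.resize(im[y0:y0+140,x0:x0+150],None,fx=S,fy=S,interpolation=cv2.INTER_CUBIC)
    def dr(P,col):
        q=((proj(n,P)-[x0,y0]+.5)*S).astype(int);cv2.polylines(v,[q.reshape(-1,1,2)],True,col,1)
    C=lambda x,y,z,r:np.c_[x+r*np.cos(t),y+r*np.sin(t),0*t+z]
    dr(C(*c,.202,.082),(0,255,0)); hx,hy=c+.075*np.array([np.cos(phi),np.sin(phi)])
    dr(C(hx,hy,.25,.012),(255,255,0));dr(C(hx,hy,.202,.012),(0,0,255))
    m=c+.107*np.array([np.cos(phi),np.sin(phi)]);dr(C(*m,.202,.003),(255,0,255));dr(C(*c,.21,.006),(0,255,255))
    return v
c=np.array([.5295,-.117])
for n in('top','scene'): cv2.imwrite(f'pics/ov_{n}.png',ov(n,c,np.radians(-4)))
E
```

```text
top 86 [ 0.53276757 -0.12031039  0.08150558]
scene 90 [ 0.53939888 -0.12389298  0.08313156]
[ 0.52896324 -0.11697069  0.20074739] [ 0.64362614 -0.1313689   0.20486375]
```

View pics/ov_top.png

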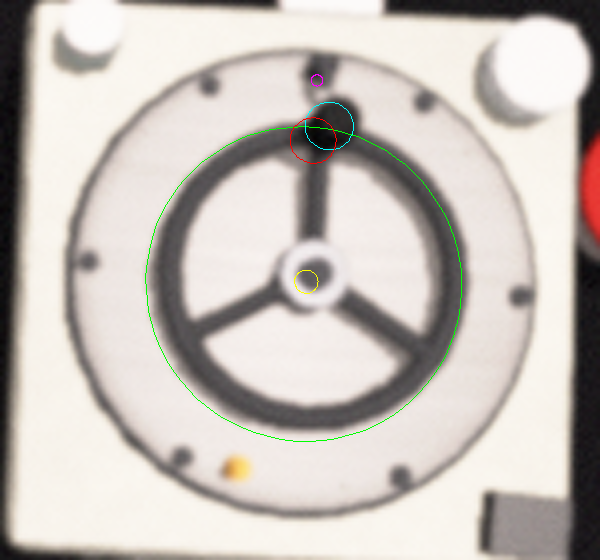

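View pics/ov_scene.png

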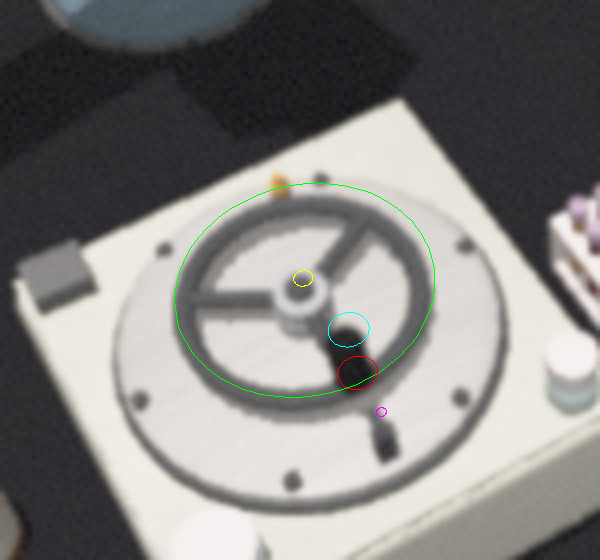

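```bash
python3 - <<'E'
from h import *
for z in (.188,.195,.202):
  for n in ('top','scene'):
    im=np.ascontiguousarray(cv2.imread(f'pics/{n}0.png')[:,:,::-1]); c=np.array([.534,-.121])
    for k in range(10):
        p=rimpts(n,im,c,z);f=fitc(p);c=f[:2]
    print(z,n,len(p),f,np.std(np.hypot(*(p-c).T)))
E
cat > ov.py <<'E'
from h import *
def ov(src,n,c,phi,out,extra=None):
    im=cv2.imread(src); t=np.linspace(0,2*np.pi,90)
    S=4;u=proj(n,np.array([[c[0],c[1],.202]]))[0]; x0,y0=int(u[0])-75,int(u[1])-70
    v=cv2.resize(im[y0:y0+140,x0:x0+150],None,fx=S,fy=S,interpolation=cv2.INTER_CUBIC)
    def dr(P,col):
        q=((proj(n,P)-[x0,y0]+.5)*S).astype(int);cv2.polylines(v,[q.reshape(-1,1,2)],True,col,1)
    C=lambda x,y,z,r:np.c_[x+r*np.cos(t),y+r*np.sin(t),0*t+z]
    dr(C(*c,.195,.082),(0,255,0)); hx,hy=c+.075*np.array([np.cos(phi),np.sin(phi)])
    dr(C(hx,hy,.25,.012),(255,255,0));dr(C(hx,hy,.202,.012),(0,0,255))
    m=c+.107*np.array([np.cos(phi),np.sin(phi)]);dr(C(*m,.202,.005),(255,0,255));dr(C(*c,.21,.006),(0,255,255))
    cv2.imwrite(out,v)
E
python3 - <<'E'
from ov import *
for n in('top','scene'): ov(f'pics/{n}0.png',n,np.array([.5345,-.1210]),np.radians(-4),f'pics/ov2_{n}.png')
a=cv2.imread('pics/ov2_top.png');b=cv2.imread('pics/ov2_scene.png')
cv2.imwrite('pics/ov2.png',cv2.resize(np.hstack([a,b]),(800,373)))
E
```

```text
0.188 top 88 [ 0.53364404 -0.12247163  0.08271281] 0.0013849808294717043
0.188 scene 87 [ 0.52988309 -0.12092144  0.08429197] 0.0025640718397825983Traceback (most recent call last):
  File "<stdin>", line 6, in <module>
  File "h.py", line 29, in rimpts
    uv=proj(n,P).astype(np.float32)
       ~~~~^^^^^
  File "h.py", line 12, in proj
    K,d,p,Rm=cam(n); c=(np.atleast_2d(P)-p)@Rm
             ~~~^^^
  File "h.py", line 5, in cam
    m=cams.camera_model(n); f=192/np.tan(np.radians(m['vertical_fov'])/2)
ValueError: time passes only in moves, steps and waits
```

View pics/ov2.png

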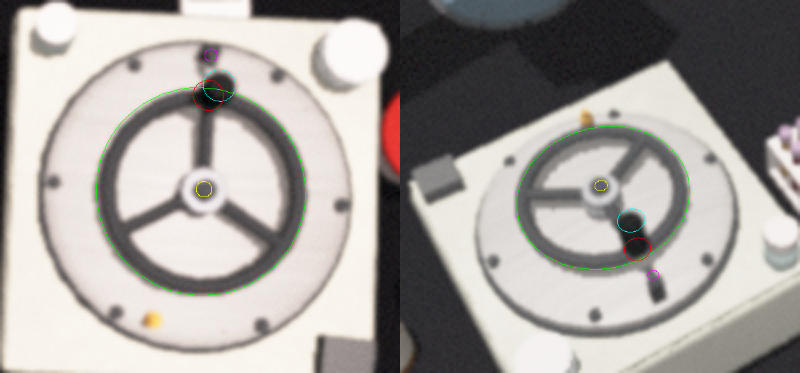

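The overlay fits the rim in both views: hub ≈ (0.534, -0.122), handle direction ≈ -3 to -4° from +x. I'll cache the camera models and work out the approach.

```bash
python3 - <<'E'
import pickle
from h import cam
pickle.dump({n:cam(n) for n in('top','scene')},open('cam.pkl','wb'))
E
sed -i 's/^def at_z/import pickle,os\nif os.path.exists("cam.pkl"):\n    _C=pickle.load(open("cam.pkl","rb"))\n    def cam(n): return _C[n]\ndef at_z/' h.py
python3 - <<'E'
from h import *
for z in (.195,):
  for n in ('top','scene'):
    im=np.ascontiguousarray(cv2.imread(f'pics/{n}0.png')[:,:,::-1]); c=np.array([.534,-.121])
    for k in range(10):
        p=rimpts(n,im,c,z);f=fitc(p);c=f[:2]
    print(z,n,len(p),f)
    # handle centroid: very dark blob near handle
    g=cv2.cvtColor(im,cv2.COLOR_RGB2GRAY); h=np.array([.534+.075,-.1265])
    u=proj(n,np.array([[*h,.226]]))[0]; Y,X=np.mgrid[:384,:512]
    m=(np.hypot(X-u[0],Y-u[1])<13)&(g<40); print('dark blob rc',Y[m].mean(),X[m].mean(),m.sum(), at_z(n,(Y[m].mean(),X[m].mean()),.226),'pred',u)
print(monitor.state()['time'])
E
```

```text
0.195 top 86 [ 0.53337113 -0.12127847  0.08214281]
dark blob rc 163.48529411764707 348.27941176470586 68 [ 0.60306654 -0.12329215  0.226     ] pred [349.83326703 160.62792954]
0.195 scene 90 [ 0.53454538 -0.12227911  0.0837402 ]
dark blob rc 214.40277777777777 207.23611111111111 72 [ 0.61319862 -0.12897064  0.226     ] pred [207.24630437 212.66146406]
1.1
```

>>> {"api": "step_arm", "payload": {
  "motion": [
    [[0,0,-0.6,0,0,0.71],[0,0,-0.6,0,0,0.71],[0,0,-0.6,0,0,0.71],[0,0,-0.6,0,0,0.71],[0,0,-0.6,0,0,0.71],[-0.3,-0.2,0,0,0,0],[-0.5,-0.4,0,0,0,0],[-0.5,-0.4,0,0,0,0],[-0.5,-0.4,0,0,0,0],[-0.5,-0.4,0,0,0,0]]
  ],
  "gripper": -1
}}

```text
time: 2.1
ee_pos: [0.2727, -0.508, 0.3555]
tool_rot: [-0.0, -0.707, 0.707, -0.0]
contact_force: [-0.4, -0.1, -0.2]
finger_gap: 0.0173
```

>>> {"api": "step_arm", "payload": {
  "motion": [
    [[-0.5,-0.4,0,0,0,0],[-0.5,-0.4,0,0,0,0],[-0.5,-0.4,0,0,0,0],[-0.5,-0.4,0,0,0,0],[-0.5,-0.4,0,0,0,0],[-0.5,-0.4,0,0,0,0],[-0.5,-0.4,0,0,0,0],[-0.5,-0.4,0,0,0,0],[-0.5,-0.4,0,0,0,0],[-0.5,-0.4,0,0,0,0]]
  ]
}}

```text
time: 3.1
ee_pos: [0.4728, -0.2579, 0.3556]
tool_rot: [0.0, -0.707, 0.707, -0.0]
contact_force: [0.7, -0.1, 0.6]
finger_gap: 0.0005
```

>>> {"api": "step_arm", "payload": {
  "motion": [
    [[-0.5,-0.4,0,0,0,0],[-0.5,-0.4,0,0,0,0],[-0.5,-0.4,0,0,0,0],[-0.5,-0.4,0,0,0,0],[-0.5,-0.4,0,0,0,0],[-0.5,-0.3,0,0,0,0],[-0.4,-0.26,0,0,0,0],[0,0,0,0,0,0],[0,0,0,0,0,0]]
  ]
}}

```text
time: 4.0
ee_pos: [0.6, -0.0891, 0.3554]
tool_rot: [0.0, 0.707, -0.707, -0.0]
contact_force: [-0.0, -0.2, -0.5]
finger_gap: 0.0006
```

Run:
```python
from h import *
snap('scene','s1.png');snap('top','t1.png')
a=cv2.imread('pics/s1.png')[90:320,60:320];b=cv2.imread('pics/t1.png')[60:290,230:490]
cv2.imwrite('pics/v1.png',cv2.resize(np.hstack([a,b]),(800,354)))
s=monitor.state();print(s['ee_pos'],s['joint_positions'],s['time'])
```

```text
[ 0.59972314 -0.08992407  0.35551206] [-3.35459181e-01  6.22038666e-02  1.49232908e+00 -2.89660657e-04
  1.58706093e+00  1.23652761e+00] 4.1
```

View pics/v1.png

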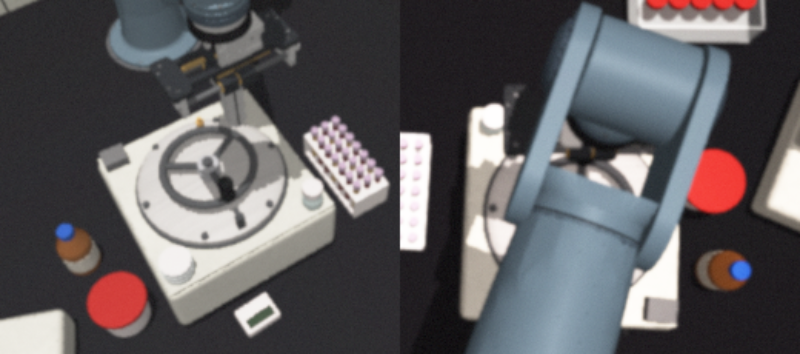

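>>> {"api": "step_arm", "payload": {
  "motion": [
    [[-0.08,0,0.4,0,0,0],[0,0,0.4,0,0,0],[0,0,0.4,0,0,0],[0,0,0.4,0,0,0],[0,0,0.4,0,0,0],[0,0,0.4,0,0,0],[0,0,0.2,0,0,0],[0,0,0.15,0,0,0],[0,0,0,0,0,0]]
  ]
}}

```text
time: 5.0
ee_pos: [0.5997, -0.0855, 0.2174]
tool_rot: [-0.0, -0.707, 0.707, 0.0]
contact_force: [0.8, 0.2, 0.2]
finger_gap: 0.0002
```

Run:
```python
from h import *
snap('scene','s2.png')
a=cv2.imread('pics/s2.png')[130:270,110:300]
cv2.imwrite('pics/v2.png',cv2.resize(a,(760,560),interpolation=cv2.INTER_CUBIC))
s=monitor.state();print(s['ee_pos'],s['time'],s['contact_force'])
```

```text
[ 0.60019978 -0.08546797  0.21835696] 5.05 [-0.7835863   0.62425222  0.0766001 ]
```

View pics/v2.png

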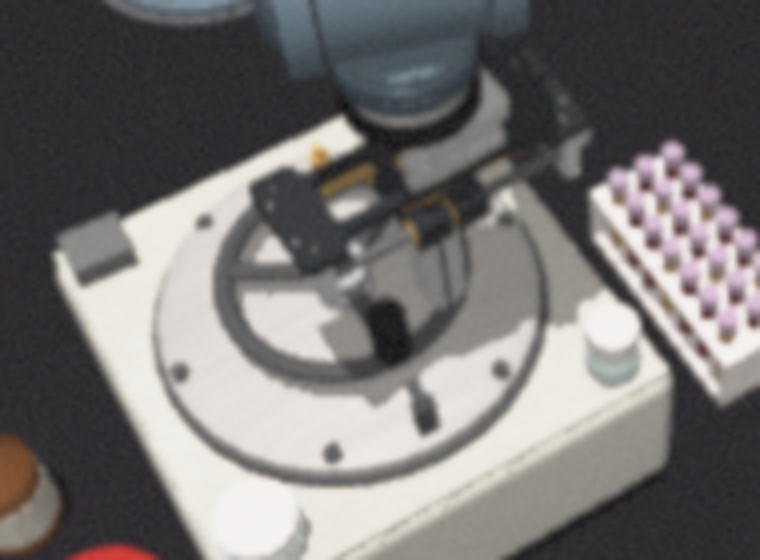

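>>> {"api": "step_arm", "payload": {
  "motion": [
    [[0.1,-0.06,0,0,0,0],[0.1,-0.04,0,0,0,0],[0.02,-0.01,0,0,0,0],[0.02,-0.01,0,0,0,0],[0,0,0,0,0,0]]
  ]
}}

```text
time: 5.55
ee_pos: [0.6062, -0.0972, 0.2181]
tool_rot: [0.0, -0.707, 0.707, -0.0]
contact_force: [0.7, 0.2, -0.1]
finger_gap: 0.0008
```

>>> {"api": "step_arm", "payload": {
  "motion": [
    [[0.02,0,0,0,0,0],[0.02,0,0,0,0,0]]
  ]
}}

```text
time: 5.75
ee_pos: [0.6061, -0.099, 0.218]
tool_rot: [0.0, 0.707, -0.707, -0.0]
contact_force: [0.5, -0.1, -0.5]
finger_gap: 0.0007
```

>>> {"api": "step_arm", "payload": {
  "motion": [
    [[0.02,0,0,0,0,0],[0,0,0,0,0,0]]
  ]
}}

```text
time: 5.95
ee_pos: [0.6061, -0.1002, 0.218]
tool_rot: [0.0, -0.707, 0.707, 0.0]
contact_force: [0.2, 0.5, 0.1]
finger_gap: 0.0006
```

>>> {"api": "step_arm", "payload": {
  "motion": [
    [[0.02,0,0,0,0,0],[0,0,0,0,0,0]]
  ]
}}

```text
time: 6.15
ee_pos: [0.6061, -0.1012, 0.2179]
tool_rot: [-0.0, -0.707, 0.707, 0.0]
contact_force: [-0.2, 0.7, -0.0]
finger_gap: 0.0011
```

>>> {"api": "step_arm", "payload": {
  "motion": [
    [[0.02,0,0,0,0,0],[0,0,0,0,0,0]]
  ]
}}

```text
time: 6.35
ee_pos: [0.6061, -0.1022, 0.218]
tool_rot: [-0.0, -0.707, 0.707, -0.0]
contact_force: [0.4, 0.7, -0.2]
finger_gap: 0.0002
```

>>> {"api": "step_arm", "payload": {
  "motion": [
    [[0.02,0,0,0,0,0],[0,0,0,0,0,0]]
  ]
}}

```text
time: 6.55
ee_pos: [0.6061, -0.1029, 0.218]
tool_rot: [0.0, -0.707, 0.707, 0.0]
contact_force: [0.2, -0.5, 1.0]
finger_gap: 0.0002
```

>>> {"api": "step_arm", "payload": {
  "motion": [
    [[0.02,0,0,0,0,0],[0,0,0,0,0,0]]
  ]
}}

```text
time: 6.75
ee_pos: [0.6062, -0.1038, 0.218]
tool_rot: [0.0, -0.707, 0.707, 0.0]
contact_force: [0.2, 2.4, 0.2]
finger_gap: 0.0004
```

>>> {"api": "step_arm", "payload": {
  "motion": [
    [[0.02,0,0,0,0,0],[0,0,0,0,0,0]]
  ]
}}

```text
time: 6.95
ee_pos: [0.6062, -0.105, 0.218]
tool_rot: [0.0, -0.707, 0.707, 0.0]
contact_force: [0.3, 2.4, -0.3]
finger_gap: 0.0004
```

Contact occurs at TCP y ≈ -0.1034, where the force rises to 2.4 N. The wheel is at 0 there, so returning to that same TCP pose after the circuit means one full turn. Next I'll plan the circle.

```bash
cat > plan.py <<'E'
import numpy as np,json
c=np.array([.534,-.1217]);p=np.array([.6062,-.105])
cmd=p.copy()
k=0;th0=np.degrees(np.arctan2(p[1]-c[1],p[0]-c[0]))
for call in range(18):
    rows=[]
    for j in range(10):
        k+=1;th=np.radians(th0-2*k);r=.075
        t=c+r*np.array([np.cos(th),np.sin(th)]);d=np.round((t-cmd)/.05,2)
        cmd=cmd+d*.05; rows.append([float(-d[1])+0.,float(-d[0])+0.,0,0,0,0])
    print(call,np.round(cmd,4),np.round(np.degrees(th),1),json.dumps(rows).replace('-0.0,','0,').replace('0.0,','0,'))
E
python3 plan.py
```

```text
0 [ 0.6082 -0.131 ] -7.0 [[0.05, -0.03, 0, 0, 0, 0], [0.05, -0.01, 0, 0, 0, 0], [0.05, 0, 0, 0, 0, 0], [0.05, -0.01, 0, 0, 0, 0], [0.05, 0, 0, 0, 0, 0], [0.06, -0.01, 0, 0, 0, 0], [0.05, 0, 0, 0, 0, 0], [0.05, 0.01, 0, 0, 0, 0], [0.05, 0, 0, 0, 0, 0], [0.06, 0.01, 0, 0, 0, 0]]
1 [ 0.6007 -0.1555] -27.0 [[0.05, 0, 0, 0, 0, 0], [0.05, 0.01, 0, 0, 0, 0], [0.05, 0.01, 0, 0, 0, 0], [0.05, 0.01, 0, 0, 0, 0], [0.05, 0.02, 0, 0, 0, 0], [0.05, 0.02, 0, 0, 0, 0], [0.05, 0.01, 0, 0, 0, 0], [0.05, 0.02, 0, 0, 0, 0], [0.05, 0.02, 0, 0, 0, 0], [0.04, 0.03, 0, 0, 0, 0]]
2 [ 0.5852 -0.1765] -47.0 [[0.05, 0.02, 0, 0, 0, 0], [0.05, 0.03, 0, 0, 0, 0], [0.04, 0.03, 0, 0, 0, 0], [0.04, 0.02, 0, 0, 0, 0], [0.05, 0.04, 0, 0, 0, 0], [0.04, 0.03, 0, 0, 0, 0], [0.04, 0.03, 0, 0, 0, 0], [0.04, 0.04, 0, 0, 0, 0], [0.03, 0.03, 0, 0, 0, 0], [0.04, 0.04, 0, 0, 0, 0]]
3 [ 0.5632 -0.1905] -67.0 [[0.04, 0.04, 0, 0, 0, 0], [0.03, 0.04, 0, 0, 0, 0], [0.03, 0.04, 0, 0, 0, 0], [0.03, 0.04, 0, 0, 0, 0], [0.03, 0.05, 0, 0, 0, 0], [0.03, 0.04, 0, 0, 0, 0], [0.03, 0.05, 0, 0, 0, 0], [0.02, 0.04, 0, 0, 0, 0], [0.02, 0.05, 0, 
[... 3481 characters left out ...]
, -0.05, 0, 0, 0, 0], [0.03, -0.04, 0, 0, 0, 0], [0.02, -0.05, 0, 0, 0, 0], [0.04, -0.04, 0, 0, 0, 0]]
16 [ 0.5967 -0.081 ] -327.0 [[0.03, -0.04, 0, 0, 0, 0], [0.03, -0.04, 0, 0, 0, 0], [0.04, -0.04, 0, 0, 0, 0], [0.03, -0.04, 0, 0, 0, 0], [0.04, -0.03, 0, 0, 0, 0], [0.04, -0.04, 0, 0, 0, 0], [0.04, -0.03, 0, 0, 0, 0], [0.04, -0.03, 0, 0, 0, 0], [0.04, -0.03, 0, 0, 0, 0], [0.05, -0.03, 0, 0, 0, 0]]
17 [ 0.6072 -0.105 ] -347.0 [[0.04, -0.03, 0, 0, 0, 0], [0.05, -0.03, 0, 0, 0, 0], [0.04, -0.02, 0, 0, 0, 0], [0.05, -0.03, 0, 0, 0, 0], [0.05, -0.02, 0, 0, 0, 0], [0.05, -0.02, 0, 0, 0, 0], [0.05, -0.01, 0, 0, 0, 0], [0.04, -0.02, 0, 0, 0, 0], [0.06, -0.01, 0, 0, 0, 0], [0.05, -0.02, 0, 0, 0, 0]]
```

>>> {"api": "step_arm", "payload": {
  "motion": [
    [[0.05,-0.03,0,0,0,0],[0.05,-0.01,0,0,0,0],[0.05,0,0,0,0,0],[0.05,-0.01,0,0,0,0],[0.05,0,0,0,0,0],[0.06,-0.01,0,0,0,0],[0.05,0,0,0,0,0],[0.05,0.01,0,0,0,0],[0.05,0,0,0,0,0],[0.06,0.01,0,0,0,0]]
  ]
}}

```text
time: 7.95
ee_pos: [0.6081, -0.1312, 0.2179]
tool_rot: [0.0, -0.707, 0.707, 0.0]
contact_force: [-0.5, 2.6, 1.9]
finger_gap: 0.0005
```

>>> {"api": "step_arm", "payload": {
  "motion": [
    [[0.05,0,0,0,0,0],[0.05,0.01,0,0,0,0],[0.05,0.01,0,0,0,0],[0.05,0.01,0,0,0,0],[0.05,0.02,0,0,0,0],[0.05,0.02,0,0,0,0],[0.05,0.01,0,0,0,0],[0.05,0.02,0,0,0,0],[0.05,0.02,0,0,0,0],[0.04,0.03,0,0,0,0]]
  ]
}}

```text
time: 8.95
ee_pos: [0.6006, -0.1559, 0.218]
tool_rot: [0.0, -0.707, 0.707, -0.0]
contact_force: [1.1, 2.0, -0.5]
finger_gap: 0.0005
```

Run:
```python
from h import *
snap('scene','s3.png')
a=cv2.imread('pics/s3.png')[130:270,110:300]
cv2.imwrite('pics/v3.png',cv2.resize(a,(760,560),interpolation=cv2.INTER_CUBIC))
s=monitor.state();print(s['ee_pos'],s['time'],s['contact_force'])
```

```text
[ 0.60043229 -0.15626631  0.21798098] 9.0 [ 1.55695591  0.96440335 -0.04145094]
```

View pics/v3.png

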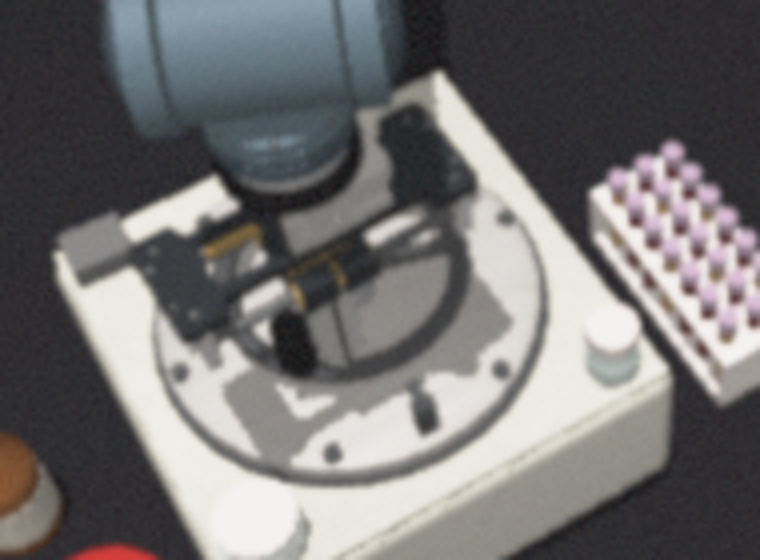

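The handle has moved round to crop position (295,345), well clear of the post at (425,410), with the fingers close behind it. The force is about 2–2.6 N. I'll carry on round.

>>> {"api": "step_arm", "payload": {
  "motion": [
    [[0.05,0.02,0,0,0,0],[0.05,0.03,0,0,0,0],[0.04,0.03,0,0,0,0],[0.04,0.02,0,0,0,0],[0.05,0.04,0,0,0,0],[0.04,0.03,0,0,0,0],[0.04,0.03,0,0,0,0],[0.04,0.04,0,0,0,0],[0.03,0.03,0,0,0,0],[0.04,0.04,0,0,0,0]]
  ]
}}

```text
time: 10.0
ee_pos: [0.585, -0.1768, 0.218]
tool_rot: [-0.0, -0.707, 0.707, -0.0]
contact_force: [3.1, 0.9, -1.1]
finger_gap: 0.0003
```

>>> {"api": "step_arm", "payload": {
  "motion": [
    [[0.04,0.04,0,0,0,0],[0.03,0.04,0,0,0,0],[0.03,0.04,0,0,0,0],[0.03,0.04,0,0,0,0],[0.03,0.05,0,0,0,0],[0.03,0.04,0,0,0,0],[0.03,0.05,0,0,0,0],[0.02,0.04,0,0,0,0],[0.02,0.05,0,0,0,0],[0.02,0.05,0,0,0,0]]
  ]
}}

```text
time: 11.0
ee_pos: [0.5629, -0.1907, 0.218]
tool_rot: [-0.0, -0.707, 0.707, -0.0]
contact_force: [2.1, -0.0, -1.0]
finger_gap: 0.0009
```

>>> {"api": "step_arm", "payload": {
  "motion": [
    [[0.02,0.05,0,0,0,0],[0.02,0.05,0,0,0,0],[0.02,0.04,0,0,0,0],[0.01,0.06,0,0,0,0],[0.02,0.05,0,0,0,0],[0.01,0.05,0,0,0,0],[0.01,0.05,0,0,0,0],[0,0.05,0,0,0,0],[0.01,0.05,0,0,0,0],[0,0.05,0,0,0,0]]
  ]
}}

```text
time: 12.0
ee_pos: [0.5379, -0.1965, 0.218]
tool_rot: [0.0, -0.707, 0.707, 0.0]
contact_force: [2.5, 0.9, -1.1]
finger_gap: 0.0007
```

Run:
```python
from h import *
snap('scene','s4.png')
a=cv2.imread('pics/s4.png')[130:270,110:300]
cv2.imwrite('pics/v4.png',cv2.resize(a,(760,560),interpolation=cv2.INTER_CUBIC))
s=monitor.state();print(s['ee_pos'],s['time'],s['contact_force'],s['joint_positions'])
```

```text
[ 0.53759005 -0.19653367  0.21798197] 12.05 [ 2.12436837 -0.43451888 -0.74118053] [-5.48417277e-01  5.43185893e-02  1.74746834e+00 -1.70266974e-04
  1.34021751e+00  1.02268034e+00]
```

View pics/v4.png

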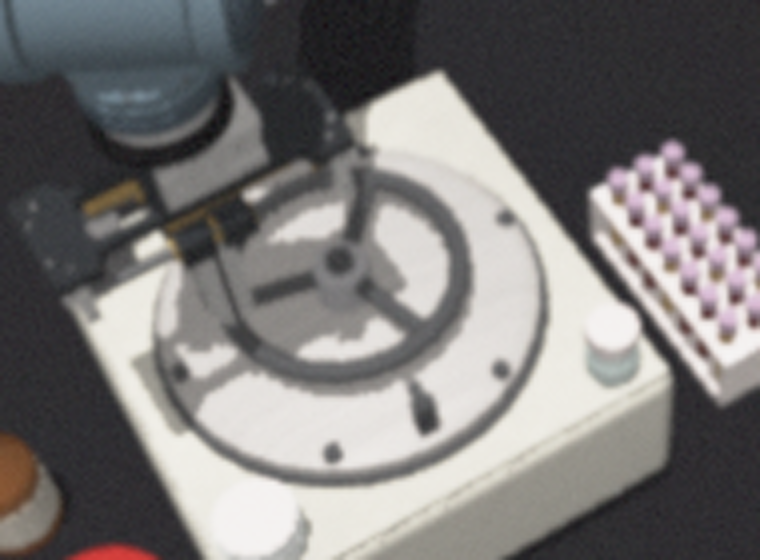

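The handle is hidden behind the fingers, and the spokes have turned with it. Force is still 2–3 N, so I'll continue.

>>> {"api": "step_arm", "payload": {
  "motion": [
    [[0,0.06,0,0,0,0],[0,0.05,0,0,0,0],[0,0.05,0,0,0,0],[0,0.05,0,0,0,0],[-0.01,0.06,0,0,0,0],[0,0.05,0,0,0,0],[-0.01,0.05,0,0,0,0],[-0.01,0.05,0,0,0,0],[-0.02,0.05,0,0,0,0],[-0.01,0.05,0,0,0,0]]
  ]
}}

```text
time: 13.05
ee_pos: [0.512, -0.1934, 0.218]
tool_rot: [0.0, -0.707, 0.707, -0.0]
contact_force: [3.7, 0.8, -0.1]
finger_gap: 0.0006
```

>>> {"api": "step_arm", "payload": {
  "motion": [
    [[-0.02,0.05,0,0,0,0],[-0.02,0.05,0,0,0,0],[-0.02,0.05,0,0,0,0],[-0.02,0.05,0,0,0,0],[-0.02,0.04,0,0,0,0],[-0.02,0.05,0,0,0,0],[-0.03,0.05,0,0,0,0],[-0.03,0.04,0,0,0,0],[-0.03,0.04,0,0,0,0],[-0.03,0.05,0,0,0,0]]
  ]
}}

```text
time: 14.05
ee_pos: [0.4883, -0.1816, 0.2179]
tool_rot: [-0.0, -0.707, 0.707, 0.0]
contact_force: [1.7, -1.3, 0.3]
finger_gap: 0.0003
```

>>> {"api": "step_arm", "payload": {
  "motion": [
    [[-0.03,0.04,0,0,0,0],[-0.03,0.04,0,0,0,0],[-0.04,0.04,0,0,0,0],[-0.03,0.03,0,0,0,0],[-0.04,0.04,0,0,0,0],[-0.04,0.04,0,0,0,0],[-0.04,0.03,0,0,0,0],[-0.04,0.03,0,0,0,0],[-0.05,0.03,0,0,0,0],[-0.04,0.03,0,0,0,0]]
  ]
}}

```text
time: 15.05
ee_pos: [0.4709, -0.1624, 0.218]
tool_rot: [-0.0, -0.707, 0.707, 0.0]
contact_force: [-0.0, -2.2, 1.0]
finger_gap: 0.0002
```

>>> {"api": "step_arm", "payload": {
  "motion": [
    [[-0.04,0.03,0,0,0,0],[-0.05,0.03,0,0,0,0],[-0.04,0.02,0,0,0,0],[-0.05,0.02,0,0,0,0],[-0.05,0.02,0,0,0,0],[-0.05,0.02,0,0,0,0],[-0.05,0.02,0,0,0,0],[-0.05,0.02,0,0,0,0],[-0.05,0.01,0,0,0,0],[-0.05,0.02,0,0,0,0]]
  ]
}}

```text
time: 16.05
ee_pos: [0.4606, -0.1383, 0.2179]
tool_rot: [-0.0, -0.707, 0.707, 0.0]
contact_force: [0.6, -2.3, 0.2]
finger_gap: 0.0004
```

Run:
```python
from h import *
snap('scene','s5.png')
a=cv2.imread('pics/s5.png')[130:270,110:300]
cv2.imwrite('pics/v5.png',cv2.resize(a,(760,560),interpolation=cv2.INTER_CUBIC))
s=monitor.state();print(s['ee_pos'],s['time'],s['contact_force'],s['joint_positions'])
```

```text
[ 0.4603782  -0.1379601   0.21788462] 16.1 [ 0.49896156 -1.95809552  0.9156223 ] [-5.27809702e-01 -1.75287206e-01  1.96647975e+00  2.94653245e-04
  1.35093793e+00  1.04287315e+00]
```

View pics/v5.png

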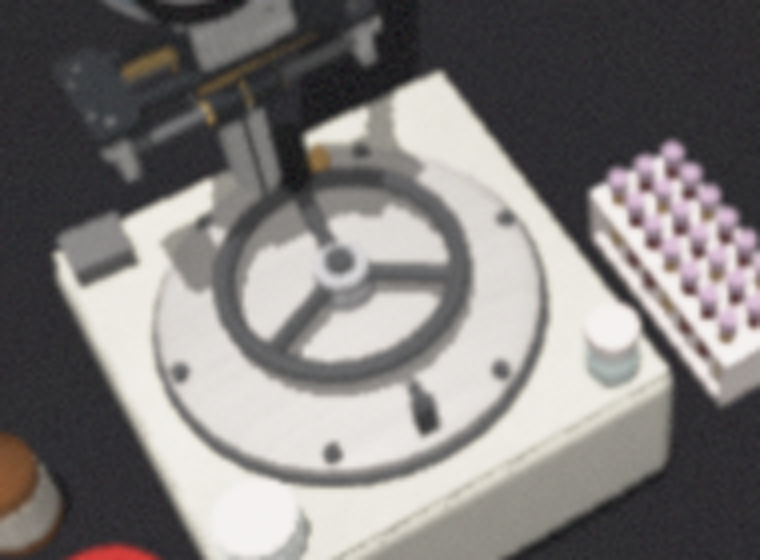

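The handle is now on the robot side at about (290,140), just right of the fingers, a little over half a turn round. I'll continue.

>>> {"api": "step_arm", "payload": {
  "motion": [
    [[-0.05,0.01,0,0,0,0],[-0.05,0.01,0,0,0,0],[-0.05,0,0,0,0,0],[-0.05,0.01,0,0,0,0],[-0.06,0,0,0,0,0],[-0.05,0,0,0,0,0],[-0.05,0,0,0,0,0],[-0.05,0,0,0,0,0],[-0.06,0,0,0,0,0],[-0.05,-0.01,0,0,0,0]]
  ]
}}

```text
time: 17.1
ee_pos: [0.4596, -0.1124, 0.2179]
tool_rot: [-0.0, -0.707, 0.707, -0.0]
contact_force: [-0.5, -2.7, -0.5]
finger_gap: 0.0007
```

>>> {"api": "step_arm", "payload": {
  "motion": [
    [[-0.05,0,0,0,0,0],[-0.05,-0.01,0,0,0,0],[-0.05,-0.01,0,0,0,0],[-0.05,-0.02,0,0,0,0],[-0.05,-0.01,0,0,0,0],[-0.05,-0.02,0,0,0,0],[-0.05,-0.02,0,0,0,0],[-0.05,-0.02,0,0,0,0],[-0.05,-0.02,0,0,0,0],[-0.05,-0.02,0,0,0,0]]
  ]
}}

```text
time: 18.1
ee_pos: [0.4671, -0.0872, 0.2179]
tool_rot: [-0.0, -0.707, 0.707, 0.0]
contact_force: [-1.7, -2.1, 0.7]
finger_gap: 0.0006
```

>>> {"api": "step_arm", "payload": {
  "motion": [
    [[-0.04,-0.02,0,0,0,0],[-0.05,-0.03,0,0,0,0],[-0.04,-0.03,0,0,0,0],[-0.05,-0.03,0,0,0,0],[-0.04,-0.03,0,0,0,0],[-0.04,-0.03,0,0,0,0],[-0.04,-0.03,0,0,0,0],[-0.04,-0.04,0,0,0,0],[-0.04,-0.03,0,0,0,0],[-0.03,-0.04,0,0,0,0]]
  ]
}}

```text
time: 19.1
ee_pos: [0.4827, -0.0667, 0.2179]
tool_rot: [0.0, -0.707, 0.707, 0.0]
contact_force: [-2.3, -0.8, 0.5]
finger_gap: 0.0002
```

>>> {"api": "step_arm", "payload": {
  "motion": [
    [[-0.04,-0.04,0,0,0,0],[-0.03,-0.04,0,0,0,0],[-0.03,-0.04,0,0,0,0],[-0.03,-0.05,0,0,0,0],[-0.03,-0.04,0,0,0,0],[-0.03,-0.04,0,0,0,0],[-0.03,-0.05,0,0,0,0],[-0.02,-0.04,0,0,0,0],[-0.03,-0.05,0,0,0,0],[-0.02,-0.05,0,0,0,0]]
  ]
}}

```text
time: 20.1
ee_pos: [0.5048, -0.0525, 0.2179]
tool_rot: [-0.0, -0.707, 0.707, 0.0]
contact_force: [-2.9, -0.3, -0.2]
finger_gap: 0.0002
```

>>> {"api": "step_arm", "payload": {
  "motion": [
    [[-0.02,-0.05,0,0,0,0],[-0.01,-0.05,0,0,0,0],[-0.02,-0.05,0,0,0,0],[-0.01,-0.05,0,0,0,0],[-0.02,-0.05,0,0,0,0],[-0.01,-0.05,0,0,0,0],[-0.01,-0.05,0,0,0,0],[0,-0.05,0,0,0,0],[-0.01,-0.05,0,0,0,0],[0,-0.06,0,0,0,0]]
  ]
}}

```text
time: 21.1
ee_pos: [0.5303, -0.0471, 0.2179]
tool_rot: [-0.0, -0.707, 0.707, 0.0]
contact_force: [-2.6, -1.0, -0.8]
finger_gap: 0.0005
```

Run:
```python
from h import *
snap('scene','s6.png')
a=cv2.imread('pics/s6.png')[130:270,110:300]
cv2.imwrite('pics/v6.png',cv2.resize(a,(760,560),interpolation=cv2.INTER_CUBIC))
s=monitor.state();print(s['ee_pos'],s['time'],s['contact_force'],s['joint_positions'])
```

```text
[ 0.53071813 -0.04708041  0.21793309] 21.15 [-2.04593208  0.11372485 -1.76940523] [-3.01558547e-01 -4.24537299e-02  1.84477883e+00  2.64381857e-04
  1.33877679e+00  1.26945338e+00]
```

View pics/v6.png

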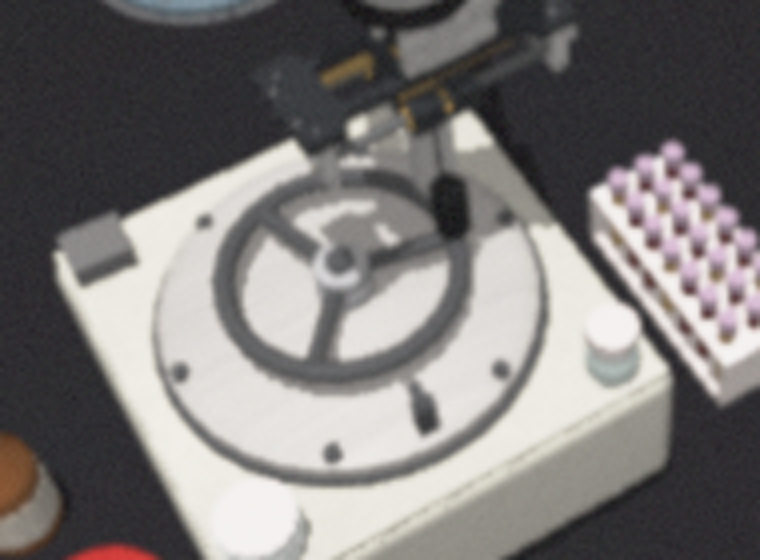

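The handle is at crop (450,205), with the fingers right behind it and about a quarter turn left.

>>> {"api": "step_arm", "payload": {
  "motion": [
    [[-0.01,-0.05,0,0,0,0],[0,-0.05,0,0,0,0],[0.01,-0.05,0,0,0,0],[0,-0.06,0,0,0,0],[0.01,-0.05,0,0,0,0],[0,-0.05,0,0,0,0],[0.01,-0.05,0,0,0,0],[0.01,-0.05,0,0,0,0],[0.01,-0.05,0,0,0,0],[0.02,-0.05,0,0,0,0]]
  ]
}}

```text
time: 22.15
ee_pos: [0.5558, -0.0501, 0.2179]
tool_rot: [0.0, -0.707, 0.707, 0.0]
contact_force: [-2.9, 0.1, 0.4]
finger_gap: 0.0005
```

>>> {"api": "step_arm", "payload": {
  "motion": [
    [[0.02,-0.05,0,0,0,0],[0.01,-0.05,0,0,0,0],[0.02,-0.05,0,0,0,0],[0.02,-0.05,0,0,0,0],[0.03,-0.05,0,0,0,0],[0.02,-0.04,0,0,0,0],[0.03,-0.05,0,0,0,0],[0.03,-0.04,0,0,0,0],[0.02,-0.05,0,0,0,0],[0.04,-0.04,0,0,0,0]]
  ]
}}

```text
time: 23.15
ee_pos: [0.5794, -0.062, 0.218]
tool_rot: [0.0, -0.707, 0.707, -0.0]
contact_force: [-2.3, 2.4, -0.3]
finger_gap: 0.0007
```

>>> {"api": "step_arm", "payload": {
  "motion": [
    [[0.03,-0.04,0,0,0,0],[0.03,-0.04,0,0,0,0],[0.04,-0.04,0,0,0,0],[0.03,-0.04,0,0,0,0],[0.04,-0.03,0,0,0,0],[0.04,-0.04,0,0,0,0],[0.04,-0.03,0,0,0,0],[0.04,-0.03,0,0,0,0],[0.04,-0.03,0,0,0,0],[0.05,-0.03,0,0,0,0]]
  ]
}}

```text
time: 24.15
ee_pos: [0.5968, -0.0812, 0.218]
tool_rot: [0.0, -0.707, 0.707, -0.0]
contact_force: [-0.0, 2.2, -0.5]
finger_gap: 0.0004
```

>>> {"api": "step_arm", "payload": {
  "motion": [
    [[0.04,-0.03,0,0,0,0],[0.05,-0.03,0,0,0,0],[0.04,-0.02,0,0,0,0],[0.05,-0.03,0,0,0,0],[0.05,-0.02,0,0,0,0],[0.05,-0.02,0,0,0,0],[0.05,-0.01,0,0,0,0],[0.02,-0.02,0,0,0,0],[0,0,0,0,0,0]]
  ]
}}

```text
time: 25.05
ee_pos: [0.6057, -0.099, 0.218]
tool_rot: [-0.0, -0.707, 0.707, -0.0]
contact_force: [0.2, 1.4, -0.5]
finger_gap: 0.0005
```

Run:
```python
from h import *
snap('scene','s7.png')
f=lambda n:cv2.resize(cv2.imread('pics/'+n)[150:250,150:250],(400,400),interpolation=cv2.INTER_CUBIC)
cv2.imwrite('pics/v7.png',np.hstack([f('s2.png'),f('s7.png')]))
s=monitor.state();print(s['ee_pos'],s['time'],s['contact_force'])
```

```text
[ 0.60569303 -0.09894592  0.21798262] 25.1 [ 0.53368977  1.2771371  -0.31461225]
```

View pics/v7.png

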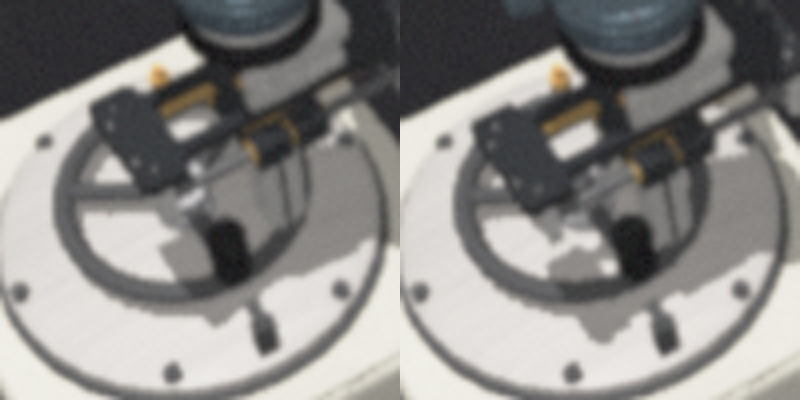

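The handle is about 2 px (roughly 4 mm) short of its starting place, which agrees with the remaining TCP distance of 4.4 mm. I'll creep the rest.

>>> {"api": "step_arm", "payload": {
  "motion": [
    [[0.02,0,0,0,0,0],[0.02,0,0,0,0,0],[0.02,0,0,0,0,0],[0.02,0,0,0,0,0],[0.01,0,0,0,0,0],[0,0,0,0,0,0]]
  ]
}}

```text
time: 25.7
ee_pos: [0.6056, -0.1032, 0.218]
tool_rot: [-0.0, -0.707, 0.707, -0.0]
contact_force: [0.5, 2.3, -0.3]
finger_gap: 0.0003
```

Run:
```python
from h import *
im=snap('scene','s8.png')
from scipy.optimize import minimize_scalar
s=monitor.state();print(s['ee_pos'],s['time'],s['contact_force'])
def blob(p):
    g=cv2.cvtColor(cv2.imread(p),cv2.COLOR_BGR2GRAY).astype(float);w=np.clip(60-g[205:222,195:225],0,60)
    Y,X=np.mgrid[205:222,195:225];return (w*Y).sum()/w.sum(),(w*X).sum()/w.sum()
for p in('s0','s1','s2','s7','s8'):
    f='pics/scene0.png' if p=='s0' else f'pics/{p}.png'
    print(p,np.round(blob(f),2))
```

```text
[ 0.60564096 -0.10321991  0.21801017] 25.75 [ 0.30113951  1.58329488 -0.46909098]
s0 [213.65 207.14]
s1 [212.93 206.69]
s2 [212.95 206.85]
s7 [212.22 208.39]
s8 [212.96 206.87]
```

The handle blob is at (212.96, 206.87), against (212.95, 206.85) at the start under the same view. I'll back off from the handle along +y, then lift and clear the view for a check.

>>> {"api": "step_arm", "payload": {
  "motion": [
    [[-0.1,0,0,0,0,0],[-0.2,0,0,0,0,0],[-0.2,0,0,0,0,0],[0,0,-0.4,0,0,0],[0,0,-0.5,0,0,0],[0,0,-0.5,0,0,0],[0,0,-0.5,0,0,0],[0,0,-0.5,0,0,0],[0,0,-0.4,0,0,0],[0,0,0,0,0,0]]
  ]
}}

```text
time: 26.75
ee_pos: [0.6069, -0.0778, 0.3619]
tool_rot: [-0.001, 0.707, -0.707, 0.003]
contact_force: [-0.4, -0.3, 0.7]
finger_gap: 0.0003
```

>>> {"api": "step_arm", "payload": {
  "motion": [
    [[0.4,0.3,0,0,0,0],[0.5,0.4,0,0,0,0],[0.5,0.4,0,0,0,0],[0.5,0.4,0,0,0,0],[0.5,0.4,0,0,0,0],[0.5,0.4,0,0,0,0],[0.5,0.4,0,0,0,0],[0.5,0.4,0,0,0,0],[0.5,0.4,0,0,0,0],[0.5,0.4,0,0,0,0]]
  ]
}}

```text
time: 27.75
ee_pos: [0.4095, -0.3233, 0.3564]
tool_rot: [0.0, 0.707, -0.707, -0.001]
contact_force: [-0.5, -0.5, -0.3]
finger_gap: 0.0001
```

>>> {"api": "step_arm", "payload": {
  "motion": [
    [[0.5,0.4,0,0,0,0],[0.5,0.4,0,0,0,0],[0.5,0.4,0,0,0,0],[0.5,0.4,0,0,0,0],[0.5,0.4,0,0,0,0],[0.5,0.4,0,0,0,0],[0.5,0.4,0,0,0,0],[0.5,0.4,0,0,0,0],[0,0,0,0,0,0],[0,0,0,0,0,0]]
  ]
}}

```text
time: 28.75
ee_pos: [0.2505, -0.5225, 0.3565]
tool_rot: [0.001, -0.707, 0.707, 0.001]
contact_force: [0.7, 0.2, 0.5]
finger_gap: 0.0006
```

Run:
```python
from h import *
snap('scene','s9.png');snap('top','t9.png')
s=monitor.state();print(s['ee_pos'],s['time'],s['contact_force'])
def blob(p,r,c):
    g=cv2.cvtColor(cv2.imread(p),cv2.COLOR_BGR2GRAY).astype(float);Y,X=np.mgrid[r-9:r+10,c-12:c+13];w=np.clip(60-g[Y,X],0,60)
    return np.round([(w*Y).sum()/w.sum(),(w*X).sum()/w.sum()],2)
print(blob('pics/scene0.png',213,208),blob('pics/s9.png',213,208));print(blob('pics/top0.png',161,350),blob('pics/t9.png',161,350))
for a,b in(('scene0','s9'),('top0','t9')):
    d=cv2.absdiff(cv2.GaussianBlur(cv2.imread(f'pics/{a}.png'),(5,5),0),cv2.GaussianBlur(cv2.imread(f'pics/{b}.png'),(5,5),0)).max(2)
    cv2.imwrite(f'pics/d_{b}.png',np.clip(d.astype(int)*4,0,255).astype(np.uint8))
A=np.hstack([cv2.imread('pics/s9.png'),cv2.imread('pics/t9.png')]);B=np.hstack([cv2.imread('pics/d_s9.png'),cv2.imread('pics/d_t9.png')])
cv2.imwrite('pics/v9.png',cv2.resize(np.vstack([A,B]),(800,600)))
```

```text
[ 0.25130048 -0.52207762  0.35733262] 28.85 [ 0.64740324 -0.1869919   0.11507644]
[213.65 207.14] [213.71 207.04]
[162.89 348.77] [162.81 348.83]
```

View pics/v9.png

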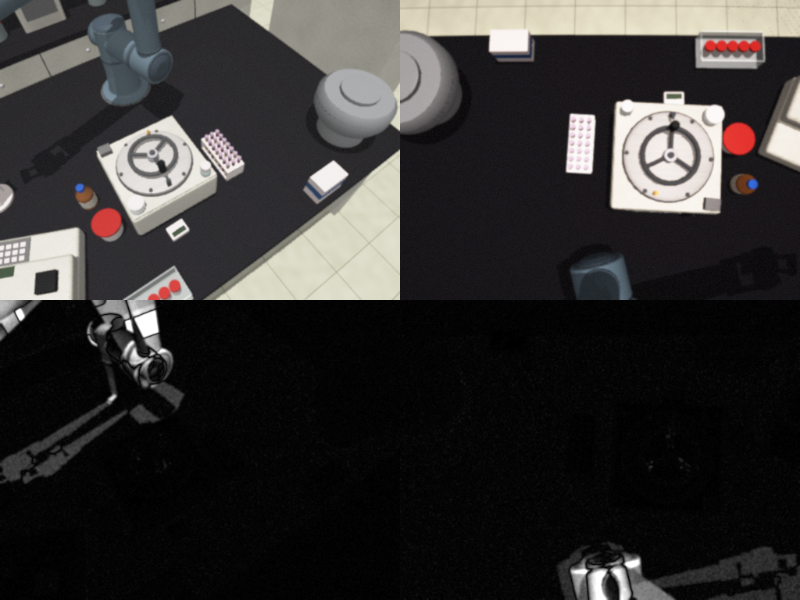

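The handle is back within 0.1 px of its starting place in both views. In the difference images only the arm and its shadow changed. I'll hand in.

```bash
python3 -c "
from workcell import ticket; print(ticket.hand_in())"
```

```text
the job is handed in; nothing more can be done
None
```

I pushed the wheel clockwise through one full turn with the closed fingertips behind the handle, never gripping it. The push took about 19 s with a contact force of roughly 2–4 N. I then backed off, lifted and moved the arm clear, and handed the job in at about 29 s.

- **Handle position:** it stands at the index post again, within about 0.1 px of where it started in both cameras. The fingertips also finished within about 0.6 mm of where they first touched the handle.
- **Surroundings:** the before-and-after pictures differ only in the arm and its shadow, apart from faint traces at the wheel.
- **Disagreements:** the networks' first estimate of the hub was about 5–7 mm off. I replaced it with a fit to the rim, where the two views agreed to about 1.5 mm. No check failed.

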